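# Sort the titration bench: bottles, droppers and beaker back to their racks

## Robot

A 6-joint arm with a two-finger parallel gripper is mounted at the origin on a cart in front of the work surface, level with it; the furniture and walls round the work are solid. World frame = base frame: x ahead of the robot, y to its left, z up, the work surface at z = 0. Lengths are in m, angles in rad, forces in N, time in s.
With the tool pointing down it reaches from about 0.35 to 0.975 m from the base axis. Payload 4.9 kg.
Tool frame: the origin (TCP) lies between the finger pads; the fingertips stand 14 mm ahead of it and the grasp point (between the pads) lies 5 mm behind it (manip.finger_overhang is the distance from the TCP to the fingertips, in m); z points along the fingers, y is the line along which they close (so a half turn about z gives the same grasp; the last joint's range is limited). The gripper opens to 85 mm and grips with 20 to 120 N. Pads are 22 mm wide; open, the fingers measure 114 mm over their backs; the gripper's body (76 mm by 85 mm) begins 54 mm behind the grasp point. The pads swing forward as they close: fully open they stand 13 mm farther back than shut.
Start: joints at [-1.269, 0.053, 1.613, -0, 1.476, -0.119], TCP at [0.255, -0.57, 0.245] pointing down, gripper open.
Joint ranges: [-3.01, 3.01], [-1.01, 2.22], [0.06, 2.58], [-1.02, 4.17], [0.09, 2.62], [-3.14, 3.14]. Speed limits (rad/s): [2.57, 2.57, 3.14, 3.14, 3.14, 3.14].

## Interface

Orientations are given as a unit quaternion [w, x, y, z].
In Python, from plant import manip, grab_frame gives the robot as it stands.
- The arm moves only by the tool servo_tool, never from a script. Its argument "deltas" is a list that holds one entry, the list of rows, each a list of 5 numbers: the opening in per cent of the stroke, from 0 (shut) to 100 (fully open), then the shift along the world's x, y, z in m, then the turn about the world's z in degrees. A call has exactly 8 rows; each row shifts and turns the commanded pose from where the row before left it; what a row does not reach is not made up. A row lasts 1/10 s, in which the tool goes at most 50 mm and 8.59 degrees, less where a joint would pass 70% of its speed; a pose out of reach is approached as far as the arm can. A call is refused whole if a number of a shift passes 0.05 or a number of a turn 8.59, either way. A call with a gripper value outside its range is refused whole. The fingers move at their own pace and stop on an object; the grip force is fixed at half the most. Time passes only in rows, so rows that do not move let the fingers close, or fill a call up. It gives the time, the measured TCP pose, the force, the opening and the grip force at its end, in the units of the state.
- manip.state(): the state, without advancing time (a new reading comes with each control period).
- grab_frame(name): name is "scene" or "top"; returns a dict with "pixels" (384x512x3 uint8, red, green, blue), "z_map" (384x512 float32, m along the optical axis (not along the pixel's ray), 0 where there is no reading), "fx", "fy", "cx", "cy" (pixels), "rvec" (rotation vector, rad) and "tvec" (3), from world to camera coordinates, as OpenCV has them. Camera axes: x right, y down, z forward; pixel columns grow to the right and rows downward; lengths in m; the calibration is good to about 2 mm. A picture is of the moment at which its call begins.
- manip.job_done(): hands the job in; it is judged then, once.
The state is a dict: "time": time; "joint_pos": joint angles; "joint_vel": joint speeds; "joint_efforts": joint torques, N m; "tool_pos": TCP position; "tool_rot": TCP orientation; "contact_force": force on the tool from outside, world axes, zero at the start; "ft_torque": the same for the moment, N m; "gripper_width": opening from 0.0 (shut) to 1.0 (fully open); "grasp_force": force on a finger pad.
Only numpy, scipy, OpenCV 4.12 (cv2) and the standard library are available. Lean on these libraries where they do the work, as an engineer would, in place of code of your own. Each camera call takes 0.05 s, during which the arm holds its last target. There are 200 camera calls.

## Task

The bench has been left in a muddle after calibrating the titrator: stand the two loose buffer bottles in the wire bottle carrier with the third, the two small amber dropper bottles in the white three-bay dropper rack, and the glass beaker in the free bay of the grey glassware tray, each upright on the floor of a bay of its own. One of the dropper bottles was wrongly left in a bay of the bottle carrier, and both buffer bottles need a bay there, so it has to come out to make room. Leave the bottle and the small beaker that are already in their places where they stand, and do not tip anything over.

Things in the scene. Friction and masses are not known exactly. Their poses are not given: they have to be found in the camera images.
- bottle_carrier: Stainless wire bottle carrier, fixed, 208 mm along its y, 72 along x, plus a 20 mm loop at each end. Three bays in a row, centres y = -68, 0, +68 mm, 64 x 64 mm clear; floor 6 mm, top rails 44 mm up (loops 48). The middle bay starts empty; of the end bays one holds a buffer bottle that stays, one a misplaced dropper bottle, either way round. Origin: centre of underside; z up.
- dropper_rack: White moulded rack for dropper bottles, fixed, 166 mm along its y, 58 along x. Three bays in a row, centres y = -54, 0, +54 mm, each 50 x 50 mm clear; floor 5 mm and walls 30 mm above the worktop (the -x front wall 22). Empty at the start. Origin: centre of underside, on the worktop; z up.
- glass_tray: Low grey tray for glassware, fixed, 165 mm along its y (184 over the end lips), 84 along x. Two bays with ribbed black rubber mats, centres y = -40.5 and +40.5 mm, each 78 x 78 mm clear; mat 5 mm and rim 14 mm above the worktop. The +y bay holds a small beaker, the -y bay is free. Origin: centre of underside, on the worktop; z up.
- buffer_pink: Pale translucent plastic buffer bottle with paper label and a pink screw cap, standing loose on the worktop: body 42 mm diameter up to 60 mm, cap 29 mm diameter from 60 to 95 mm above its underside, 98 mm high, about 0.12 kg. Origin: centre of its underside; z up.
- buffer_yellow: Pale translucent plastic buffer bottle with paper label and a yellow screw cap, standing loose on the worktop: body 42 mm diameter up to 60 mm, cap 29 mm diameter from 60 to 95 mm above its underside, 98 mm high, about 0.12 kg. Origin: centre of its underside; z up.
- dropper_bench: Small amber dropper bottle with black cap, standing loose on the worktop: body 33 mm diameter up to 38 mm, cap 24 mm diameter from 38 to 70 mm, 73 mm high, about 0.04 kg. Origin: centre of its underside; z up.
- dropper_misplaced: A second, identical small amber dropper bottle with black cap (same sizes), standing at the start in a bay of the wire bottle carrier, where it does not belong. Origin: centre of its underside; z up.
- glass_beaker: Clear glass beaker, the larger of the two, open at the top, 55 mm outside diameter at the rim (59 mm over its spout, along its own y), 68 mm high, 0.075 kg, standing loose on the worktop; may be held by its outside. Origin: centre of its underside; z up.
- buffer_blue: Buffer bottle of the same kind and size (42 mm diameter, 98 mm high) with a blue cap, already standing in an end bay of the wire carrier; it stays there. Origin: centre of its underside; z up.
- plastic_beaker: Smaller translucent plastic beaker with dark graduations, 48 mm diameter (52 over the spout), 58 mm high, already standing in the +y bay of the glassware tray; it stays there. Origin: centre of its underside; z up.
There are look-alikes about, which are no part of the job. Leave any red look-alike of the buffer_yellow alone. Leave any turquoise look-alike of the dropper_misplaced alone.

How it is judged:
At the end, for the whole second after the job is handed in: All three buffer bottles stand in bays of the wire carrier, both droppers in bays of the dropper rack, both beakers in bays of the glassware tray: each upright within 7 degrees, underside on the bay floor (at most about 6 mm above it), released and at rest (x of buffer_pink in the frame of bottle_carrier between -0.02 and 0.02 m and y of buffer_pink in the frame of bottle_carrier between -0.09 and 0.09 m and z of buffer_pink in the frame of bottle_carrier between 0 and 0.013 m and angle between each of buffer_pink, buffer_yellow, buffer_blue, dropper_bench, dropper_misplaced, glass_beaker, plastic_beaker's own z axis and vertical below 0.12 rad and linear speed of each of buffer_pink, buffer_yellow, buffer_blue, dropper_bench, dropper_misplaced, glass_beaker, plastic_beaker below 0.02 m/s and angular speed of each of buffer_pink, buffer_yellow, buffer_blue, dropper_bench, dropper_misplaced, glass_beaker, plastic_beaker below 0.3 rad/s and x of buffer_yellow in the frame of bottle_carrier between -0.02 and 0.02 m and y of buffer_yellow in the frame of bottle_carrier between -0.09 and 0.09 m and z of buffer_yellow in the frame of bottle_carrier between 0 and 0.013 m and x of buffer_blue in the frame of bottle_carrier between -0.02 and 0.02 m and y of buffer_blue in the frame of bottle_carrier between -0.09 and 0.09 m and z of buffer_blue in the frame of bottle_carrier between 0 and 0.013 m and x of dropper_bench in the frame of dropper_rack between -0.02 and 0.02 m and y of dropper_bench in the frame of dropper_rack between -0.073 and 0.073 m and z of dropper_bench in the frame of dropper_rack between 0 and 0.013 m and x of dropper_misplaced in the frame of dropper_rack between -0.02 and 0.02 m and y of dropper_misplaced in the frame of dropper_rack between -0.073 and 0.073 m and z of dropper_misplaced in the frame of dropper_rack between 0 and 0.013 m and x of glass_beaker in the frame of glass_tray between -0.02 and 0.02 m and y of glass_beaker in the frame of glass_tray between -0.06 and 0.06 m and z of glass_beaker in the frame of glass_tray between 0 and 0.011 m and x of plastic_beaker in the frame of glass_tray between -0.02 and 0.02 m and y of plastic_beaker in the frame of glass_tray between -0.06 and 0.06 m and z of plastic_beaker in the frame of glass_tray between 0 and 0.011 m); the robot touches nothing.
It fails at once if the bottle already in the carrier or the small beaker already in the tray is taken away, shoved more than 30 mm or knocked over (distance of any of buffer_blue, plastic_beaker from where it was at the start of the episode above 0.03 m or angle between any of buffer_blue, plastic_beaker's own z axis and vertical above 0.5 rad).
It fails at once if a buffer bottle, dropper bottle or the glass beaker is tipped over (more than 45 degrees) (angle between any of buffer_pink, buffer_yellow, dropper_bench, dropper_misplaced, glass_beaker's own z axis and vertical above 0.8 rad).
It also fails if it takes over 134 s, if anything falls off the work surface, if the arm or the gripper's body presses on something with over 40 N, if the wrist force passes 120 N, or if a joint passes its speed limit or range.

## Working session

There is one attempt and no reset: what is moved stays moved. The work goes in short steps, Python scripts to look and compute and a tool call to move; the robot and the scene stay as the last step left them, time stands still between calls to the robot, and variables do not carry over. Pictures are saved under pics/ and viewed, at most 14 in all, crops included, and the job is handed in when it is done.

Besides the shell and the picture viewer there is one more tool, called after "Call:" as name(argument=value, ...) on one line, values as JSON. servo_tool: Moves the arm, as the interface text tells. Its arguments: {"type":"object","properties":{"deltas":{"type":"array"}},"required":["deltas"]}

```bash
ls; mkdir -p pics; cat > h.py <<'E'
import numpy as np, cv2, pickle
from plant import manip, grab_frame
def grab(n):
    f=grab_frame(n); f['R']=cv2.Rodrigues(np.array(f['rvec'],float))[0]; f['t']=np.array(f['tvec'],float).ravel(); return f
def cloud(f):
    z=f['z_map'].astype(float); v,u=np.mgrid[0:z.shape[0],0:z.shape[1]]
    P=np.stack([(u-f['cx'])/f['fx']*z,(v-f['cy'])/f['fy']*z,z],-1)
    W=(P-f['t'])@f['R']; W[z==0]=np.nan; return W
def ray(f,u,v,h):
    d=np.array([(u-f['cx'])/f['fx'],(v-f['cy'])/f['fy'],1])@f['R']; c=-f['R'].T@f['t']
    return c+d*(h-c[2])/d[2]
def save(f,n,box=None,s=1):
    im=f['pixels'][...,::-1]
    if box: im=im[box[1]:box[3],box[0]:box[2]]
    cv2.imwrite('pics/'+n,cv2.resize(im,None,fx=s,fy=s,interpolation=cv2.INTER_CUBIC))
E
python3 - <<'E'
from h import *
for n in('scene','top'):
    f=grab(n); save(f,n+'0.png',s=1.5); pickle.dump(f,open(n+'0.pkl','wb')); print(n,-f['R'].T@f['t'],f['R'][2],f['fx'])
s=manip.state(); print(s['time'],s['tool_pos'],s['tool_rot'],s['gripper_width'])
E
```

```text
pics
scene [-0.4027989   0.73820325  0.53251823] [ 0.72390076 -0.569122   -0.38995877] 436.0766580156309
top [0.42564808 0.00808793 1.15452341] [ 0.05082358  0.01051398 -0.9986523 ] 390.35876217180254
0.1 [ 0.25513319 -0.56994867  0.24414291] [-9.49092512e-04  9.77946497e-01  2.08853393e-01 -9.02576037e-05] 0.9972004376190693
```

View pics/top0.png

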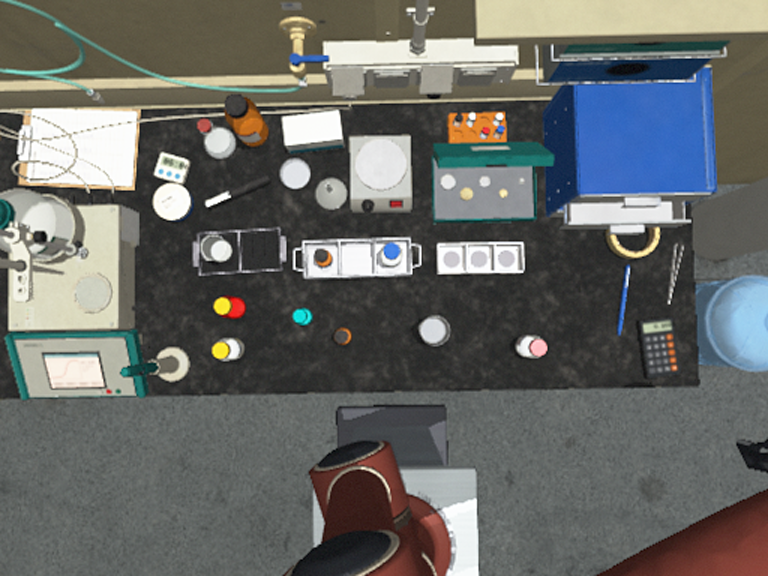

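View pics/scene0.png

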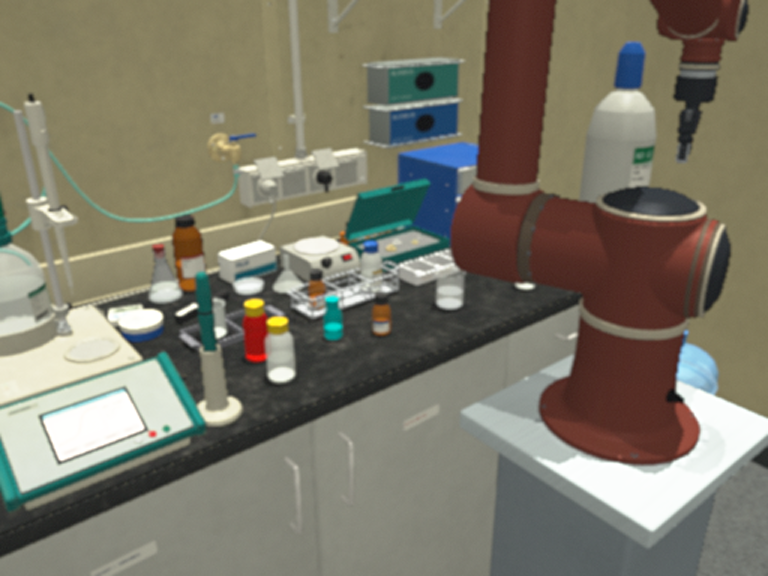

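The top view shows (×1.5 px) the tray at (240,250), carrier at (357,258) with the amber dropper in its left (+y) bay and blue in its right, and the rack at (480,258). The loose items are yellow (222,350), amber dropper (342,337), glass beaker (434,330) and pink (537,347). The look-alikes are red (235,307) and turquoise (302,317).

```bash
cat > m.py <<'E'
from h import *
def boxes(W,im):
    pass
def top(f,W,box,zlo,zhi):
    x0,y0,x1,y1=[int(b/1.5) for b in box]
    m=np.zeros(W.shape[:2],bool); m[y0:y1,x0:x1]=True
    m&=(W[...,2]>zlo)&(W[...,2]<zhi); p=W[m]
    mc,_=cv2.minEnclosingCircle(p[:,:2].astype(np.float32)) if len(p) else ((0,0),0)
    return len(p),np.round(mc,4),np.round(p.mean(0),4),np.round(np.ptp(p,axis=0),3)
E
python3 - <<'E'
from m import *
f=pickle.load(open('top0.pkl','rb')); W=cloud(f)
B=dict(yellow=(205,335,235,365,.085,.105),red=(210,292,235,322,.085,.105),turq=(288,302,318,330,.06,.08),dbench=(328,322,356,352,.06,.08),
 beaker=(412,310,456,352,.055,.08),pink=(510,330,555,365,.085,.105),dmis=(310,245,335,270,.06,.085),blue=(375,240,405,268,.085,.11),plast=(198,232,235,268,.045,.075),
 carrier=(290,232,425,285,.03,.06),rack=(430,238,530,276,.02,.04),tray=(185,222,292,280,.008,.022))
for k,b in B.items(): print(k,*top(f,W,b[:4],*b[4:]))
# furniture: minAreaRect of thresholded points
for k in('carrier','rack','tray'):
    b=B[k]; x0,y0,x1,y1=[int(q/1.5) for q in b[:4]]
    p=W[y0:y1,x0:x1].reshape(-1,3); p=p[(p[:,2]>b[4])&(p[:,2]<b[5])]
    print(k,cv2.minAreaRect((p[:,:2]*1000).astype(np.float32)), np.median(p[:,2]))
for u,v in((270,340),(470,300),(390,300)): print(W[int(v/1.5),int(u/1.5)])
save(f,'top_bay.png',(120,140,360,250),3.2)
E
```

```text
yellow 109 [0.3898 0.3093] [0.3896 0.3078 0.0965] [0.03  0.029 0.016]
red 107 [0.4692 0.3054] [0.4691 0.3045 0.0962] [0.027 0.029 0.016]
turq 67 [0.4487 0.1694] [0.4487 0.1683 0.0718] [0.022 0.022 0.016]
dbench 65 [0.4104 0.0936] [0.4101 0.093  0.0729] [0.022 0.023 0.014]
beaker 74 [ 0.4169 -0.0792] [ 0.4153 -0.0822  0.0659] [0.053 0.056 0.016]
pink 107 [ 0.3832 -0.2639] [ 0.3832 -0.2626  0.0961] [0.027 0.03  0.016]
dmis 67 [0.561  0.1274] [0.5605 0.1269 0.078 ] [0.023 0.022 0.016]
blue 103 [ 0.5626 -0.0034] [ 0.5621 -0.0033  0.1021] [0.029 0.027 0.02 ]
plast 96 [0.5809 0.3322] [0.5833 0.3353 0.0571] [0.046 0.047 0.022]
carrier 456 [0.5588 0.0615] [0.5571 0.067  0.0436] [0.073 0.241 0.029]
rack 284 [ 0.5544 -0.1756] [ 0.5611 -0.1775  0.0267] [0.059 0.166 0.014]
tray 443 [0.5778 0.2945] [0.5803 0.2988 0.0121] [0.09  0.184 0.014]
carrier ((559.0543212890625, 61.84569549560547), (72.11967468261719, 241.10092163085938), 0.5438997149467468) 0.04304687790450429
rack ((555.4155883789062, -176.43118286132812), (166.02699279785156, 58.263648986816406), 89.025390625) 0.027396434177287484
tray ((579.3811645507812, 294.8454284667969), (84.37635803222656, 184.5208740234375), 2.2499706745147705) 0.011872595649224453
[ 0.40619237  0.23853851 -0.00113228]
[ 0.47543807 -0.1567192  -0.00259381]
[ 4.78466114e-01  2.44935674e-04 -3.74855591e-04]
```

View pics/top_bay.png

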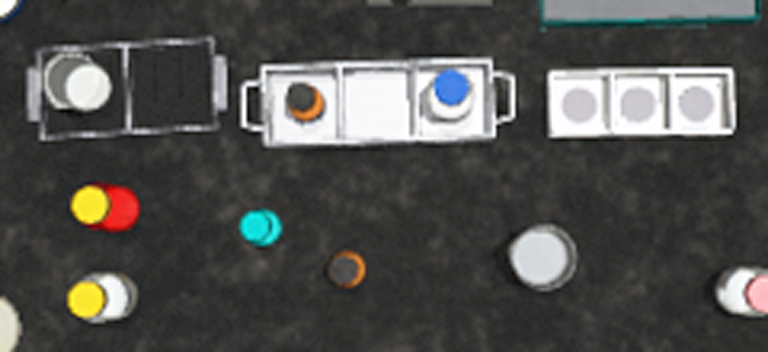

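The crop confirms the layout: the +y carrier bay holds the dropper, the middle bay is empty, the beaker rim is at about (543,257) in the crop, and the furniture is turned by 2° or less. I'm moving over the misplaced dropper now, closing along x.

Call:
servo_tool(deltas=[[[55, 0.019, 0.0435, 0, 8.24], [55, 0.019, 0.0435, 0, 8.24], [55, 0.019, 0.0435, 0, 8.24], [55, 0.019, 0.0435, 0, 8.24], [55, 0.019, 0.0435, 0, 8.24], [55, 0.019, 0.0435, 0, 8.24], [55, 0.019, 0.0435, 0, 8.24], [55, 0.019, 0.0435, 0, 8.24]]])

```text
time: 0.9
tool_pos: [0.4074, -0.2205, 0.2449]
tool_rot: [-0.0, 0.705, 0.709, 0.0]
contact_force: [0.9, -0.3, -0.0]
gripper_width: 0.547
grasp_force: 0.0
```

```bash
python3 - <<'E'
from m import *
f=pickle.load(open('top0.pkl','rb')); W=cloud(f)
# refined: cap centroids by colour, ray at cap height; beaker circle
hsv=cv2.cvtColor(f['pixels'],cv2.COLOR_RGB2HSV)
def c(box,h0,h1,h,smin=90):
    x0,y0,x1,y1=[int(b/1.5) for b in box]; s=hsv[y0:y1,x0:x1]
    m=((s[...,0]>=h0)&(s[...,0]<=h1)&(s[...,1]>smin)).astype(np.uint8); M=cv2.moments(m,True)
    return M['m00'],np.round(ray(f,x0+M['m10']/M['m00'],y0+M['m01']/M['m00'],h),4)
print('yellow',c((205,335,240,365),20,35,.097)); print('pink',c((515,330,555,365),165,180,.097,40)); print('blue',c((375,240,405,268),105,130,.103))
print('beaker',ray(f,289.7,220.3,.068))
print('stand',W[int(365/1.5)-8:int(365/1.5)+8:3,80:124:4].reshape(-1,3).round(2).tolist()[::2])
save(f,'bk.png',(270,200,310,240),10)
s=manip.state(); print(s['tool_pos'],s['tool_rot'],s['gripper_width'],s['joint_pos'])
E
```

```text
yellow (114.0, array([0.39  , 0.3105, 0.097 ]))
pink (101.0, array([ 0.3839, -0.2628,  0.097 ]))
blue (93.0, array([ 0.5637, -0.0026,  0.103 ]))
beaker [ 0.41729231 -0.08057098  0.068     ]
stand [[0.39, 0.5, 0.07], [0.39, 0.48, 0.07], [0.38, 0.49, -0.0], [0.38, 0.46, -0.0], [0.38, 0.44, 0.01], [0.38, 0.41, 0.01], [0.38, 0.49, 0.07], [0.38, 0.47, 0.06], [0.38, 0.48, -0.0], [0.38, 0.45, 0.01], [0.38, 0.42, 0.01], [0.37, 0.5, 0.07], [0.37, 0.48, 0.07], [0.37, 0.49, -0.0], [0.37, 0.42, 0.1], [0.37, 0.42, 0.06], [0.37, 0.41, 0.01], [0.36, 0.5, 0.06], [0.37, 0.42, 0.18], [0.37, 0.42, 0.13], [0.36, 0.42, 0.09], [0.36, 0.42, 0.03], [0.35, 0.51, 0.06], [0.36, 0.42, 0.21], [0.36, 0.42, 0.16], [0.36, 0.42, 0.1], [0.35, 0.42, 0.06], [0.35, 0.41, 0.01], [0.36, 0.43, 0.21], [0.35, 0.42, 0.18], [0.34, 0.48, -0.0], [0.34, 0.45, 0.01], [0.34, 0.42, 0.01]]
[ 0.40744032 -0.22050371  0.24491976] [-8.98187340e-05  7.04995231e-01  7.09212038e-01  3.67040591e-05] 0.5466379061140286 [-6.56966206e-01 -3.50993696e-01  1.97496899e+00  9.54417987e-05
  1.51778640e+00 -6.62934747e-01]
```

View pics/bk.png

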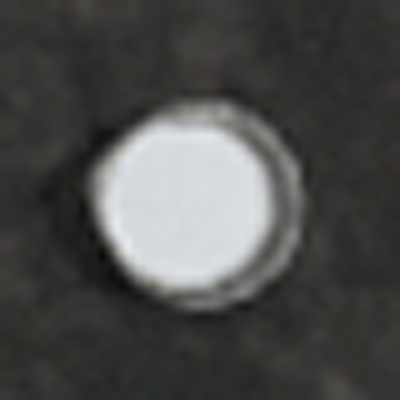

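The beaker rim is centred at about (202,205) in the crop, with its spout at the left (+y), so gripping along x is safe.

Call:
servo_tool(deltas=[[[55, 0.0192, 0.0435, 0, 0], [55, 0.0192, 0.0435, 0, 0], [55, 0.0192, 0.0435, 0, 0], [55, 0.0192, 0.0435, 0, 0], [55, 0.0192, 0.0435, 0, 0], [55, 0.0192, 0.0435, -0.01, 0], [55, 0.0192, 0.0435, -0.01, 0], [55, 0.0192, 0.0435, -0.02, 0]]])

```text
time: 1.7
tool_pos: [0.5615, 0.1264, 0.2067]
tool_rot: [0.001, 0.707, 0.708, 0.001]
contact_force: [-0.3, -0.5, 0.4]
gripper_width: 0.549
grasp_force: 0.0
```

Call:
servo_tool(deltas=[[[55, 0, 0.001, -0.03, 0], [55, 0, 0, -0.03, 0], [55, 0, 0, -0.03, 0], [55, 0, 0, -0.03, 0], [55, 0, 0, -0.014, 0], [55, 0, 0, -0.008, 0], [55, 0, 0, 0, 0], [55, 0, 0, 0, 0]]])

```text
time: 2.5
tool_pos: [0.5614, 0.1252, 0.0654]
tool_rot: [0.001, 0.707, 0.707, 0.001]
contact_force: [-0.4, 0.2, 0.7]
gripper_width: 0.549
grasp_force: 0.0
```

Call:
servo_tool(deltas=[[[15, 0, 0, 0, 0], [15, 0, 0, 0, 0], [15, 0, 0, 0, 0], [15, 0, 0, 0, 0], [15, 0, 0, 0, 0], [15, 0, 0, 0, 0], [15, 0, 0, 0, 0], [15, 0, 0, 0, 0]]])

```text
time: 3.3
tool_pos: [0.5617, 0.1253, 0.0657]
tool_rot: [0.001, 0.707, 0.707, 0.001]
contact_force: [-0.3, 0.5, 6.0]
gripper_width: 0.261
grasp_force: 58.8
```

Call:
servo_tool(deltas=[[[15, 0, 0, 0.03, 0], [15, 0, 0, 0.035, 0], [15, 0, 0, 0.035, 0], [15, 0, -0.01, 0.035, 0], [15, 0, -0.03, 0.01, 0], [15, 0, -0.03, 0, 0], [15, 0, -0.03, 0, 0], [15, 0, -0.03, 0, 0]]])

```text
time: 4.1
tool_pos: [0.5599, -0.0058, 0.2088]
tool_rot: [-0.0, 0.707, 0.707, -0.0]
contact_force: [0.4, -0.3, -0.3]
gripper_width: 0.258
grasp_force: 59.0
```

Call:
servo_tool(deltas=[[[15, -0.001, -0.03, 0, 0], [15, -0.001, -0.03, 0, 0], [15, -0.001, -0.03, 0, 0], [15, -0.001, -0.03, 0, 0], [15, -0.001, -0.03, 0, 0], [15, -0.001, -0.03, 0, 0], [15, 0, -0.03, 0, 0], [15, 0, -0.015, 0, 0]]])

```text
time: 4.9
tool_pos: [0.5538, -0.2317, 0.2085]
tool_rot: [-0.0, 0.708, 0.707, -0.0]
contact_force: [1.3, 0.5, 0.3]
gripper_width: 0.259
grasp_force: 58.9
```

Call:
servo_tool(deltas=[[[15, 0.0015, 0.001, -0.03, 0], [15, 0, 0, -0.03, 0], [15, 0, 0, -0.03, 0], [15, 0, 0, -0.025, 0], [15, 0, 0, -0.015, 0], [15, 0, 0, -0.008, 0], [15, 0, 0, -0.004, 0], [15, 0, 0, 0, 0]]])

```text
time: 5.7
tool_pos: [0.5562, -0.2289, 0.0675]
tool_rot: [0.0, 0.707, 0.707, 0.0]
contact_force: [-0.0, -0.1, -0.3]
gripper_width: 0.261
grasp_force: 58.9
```

Call:
servo_tool(deltas=[[[15, 0, 0, -0.002, 0], [15, 0, 0, -0.001, 0], [15, 0, 0, 0, 0], [55, 0, 0, 0, 0], [55, 0, 0, 0, 0], [55, 0, 0, 0, 0], [55, 0, 0, 0, 0], [55, 0, 0, 0, 0]]])

```text
time: 6.5
tool_pos: [0.5558, -0.2288, 0.0639]
tool_rot: [-0.0, 0.707, 0.707, -0.0]
contact_force: [-0.8, 0.1, -0.0]
gripper_width: 0.551
grasp_force: 0.0
```

Call:
servo_tool(deltas=[[[55, 0, 0, 0.02, 0], [55, 0, 0, 0.03, 0], [55, 0, 0, 0.03, 0], [55, 0, 0, 0.04, 0], [55, -0.02, 0.035, 0.02, 0], [55, -0.02, 0.035, 0, 0], [55, -0.02, 0.04, 0, 0], [55, -0.02, 0.04, 0, 0]]])

```text
time: 7.3
tool_pos: [0.475, -0.0777, 0.2042]
tool_rot: [0.0, 0.707, 0.707, 0.0]
contact_force: [-0.3, 2.0, 0.6]
gripper_width: 0.551
grasp_force: 0.0
```

Call:
servo_tool(deltas=[[[55, -0.013, 0.0345, 0, 0], [55, -0.013, 0.0345, 0, 0], [55, -0.013, 0.0345, 0, 0], [55, -0.013, 0.0345, 0, 0], [55, -0.0128, 0.034, 0, 0], [55, 0, 0, -0.02, 0], [55, 0, 0, -0.03, 0], [55, 0, 0, -0.01, 0]]])

```text
time: 8.1
tool_pos: [0.409, 0.0935, 0.1411]
tool_rot: [-0.002, 0.707, 0.708, -0.002]
contact_force: [-0.8, -0.3, -0.1]
gripper_width: 0.55
grasp_force: 0.0
```

Call:
servo_tool(deltas=[[[55, 0.001, 0, -0.025, 0], [55, 0, 0, -0.025, 0], [55, 0, 0, -0.02, 0], [55, 0, 0, -0.011, 0], [55, 0, 0, 0, 0], [15, 0, 0, 0, 0], [15, 0, 0, 0, 0], [15, 0, 0, 0, 0]]])

```text
time: 8.9
tool_pos: [0.4132, 0.0932, 0.0644]
tool_rot: [0.001, 0.707, 0.707, 0.001]
contact_force: [0.2, 0.4, 2.0]
gripper_width: 0.254
grasp_force: 58.6
```

Call:
servo_tool(deltas=[[[15, 0, 0, 0, 0], [15, 0, 0, 0, 0], [15, 0, 0, 0, 0], [15, 0, 0, 0.02, 0], [15, 0, 0, 0.03, 0], [15, 0, 0, 0.035, 0], [15, 0, 0, 0.035, 0], [15, 0, -0.02, 0.025, 0]]])

```text
time: 9.7
tool_pos: [0.4123, 0.0741, 0.2103]
tool_rot: [0.001, 0.706, 0.708, 0.001]
contact_force: [1.5, -0.6, -0.4]
gripper_width: 0.262
grasp_force: 58.7
```

Call:
servo_tool(deltas=[[[15, 0.018, -0.0245, 0, 0], [15, 0.018, -0.0245, 0, 0], [15, 0.018, -0.0245, 0, 0], [15, 0.018, -0.0245, 0, 0], [15, 0.018, -0.0245, 0, 0], [15, 0.018, -0.0245, 0, 0], [15, 0.018, -0.0245, 0, 0], [15, 0.018, -0.0245, 0, 0]]])

```text
time: 10.5
tool_pos: [0.5563, -0.1237, 0.2072]
tool_rot: [-0.001, 0.707, 0.707, -0.0]
contact_force: [1.3, -0.5, 1.1]
gripper_width: 0.258
grasp_force: 58.8
```

Call:
servo_tool(deltas=[[[15, 0, 0, -0.03, 0], [15, 0, 0, -0.03, 0], [15, 0, 0, -0.03, 0], [15, 0, 0, -0.025, 0], [15, 0, 0, -0.015, 0], [15, 0, 0, -0.006, 0], [15, 0, 0, 0, 0], [15, 0, 0, 0, 0]]])

```text
time: 11.3
tool_pos: [0.557, -0.1231, 0.0733]
tool_rot: [0.001, 0.707, 0.707, 0.0]
contact_force: [0.1, 0.8, 0.7]
gripper_width: 0.258
grasp_force: 58.9
```

Call:
servo_tool(deltas=[[[15, 0, 0, -0.002, 0], [15, 0, 0, -0.002, 0], [15, 0, 0, 0, 0], [15, 0, 0, -0.001, 0], [15, 0, 0, 0, 0], [15, 0, 0, 0, 0], [15, 0, 0, 0, 0], [15, 0, 0, 0, 0]]])

```text
time: 12.1
tool_pos: [0.5571, -0.1232, 0.0693]
tool_rot: [0.001, 0.707, 0.707, 0.0]
contact_force: [-3.3, 0.6, 10.0]
gripper_width: 0.256
grasp_force: 59.9
```

Floor contact at 10 N, so I'm releasing. Next is pink at (0.3836,-0.263).

Call:
servo_tool(deltas=[[[55, 0, 0, 0, 0], [55, 0, 0, 0, 0], [55, 0, 0, 0, 0], [55, 0, 0, 0, 0], [60, 0, 0, 0.02, 0], [60, 0, 0, 0.03, 0], [60, 0, 0, 0.03, 0], [60, 0, 0, 0.03, 0]]])

```text
time: 12.9
tool_pos: [0.5557, -0.1227, 0.1775]
tool_rot: [-0.0, 0.707, 0.707, -0.0]
contact_force: [-1.0, 0.7, 0.5]
gripper_width: 0.602
grasp_force: 0.0
```

Call:
servo_tool(deltas=[[[60, -0.02, -0.02, 0.02, 0], [60, -0.022, -0.018, 0, 0], [60, -0.022, -0.018, 0, 0], [60, -0.022, -0.018, 0, 0], [60, -0.022, -0.017, 0, 0], [60, -0.022, -0.017, 0, 0], [60, -0.022, -0.017, 0, 0], [60, -0.022, -0.015, 0, 0]]])

```text
time: 13.7
tool_pos: [0.381, -0.2633, 0.1967]
tool_rot: [-0.0, 0.707, 0.707, -0.0]
contact_force: [0.4, 0.8, 0.5]
gripper_width: 0.601
grasp_force: 0.0
```

```bash
python3 - <<'E'
from m import *
f=grab('top'); W=cloud(f); save(f,'top1.png',(120,140,400,260),2.8)
for k,b in dict(pink=(510,330,555,365,.085,.105),d1=(430,235,470,270,.06,.085),d2=(490,235,530,270,.06,.085)).items():
    try: print(k,*top(f,W,b[:4],*b[4:]))
    except Exception as e: print(k,e)
print(manip.state()['tool_pos'])
E
```

```text
pink 107 [ 0.3832 -0.2636] [ 0.3834 -0.2626  0.0963] [0.027 0.029 0.015]
d1 68 [ 0.553  -0.1227] [ 0.553  -0.1228  0.0772] [0.023 0.023 0.019]
d2 75 [ 0.5552 -0.226 ] [ 0.5545 -0.2248  0.0763] [0.025 0.022 0.018]
[ 0.37876949 -0.26485048  0.19652174]
```

View pics/top1.png

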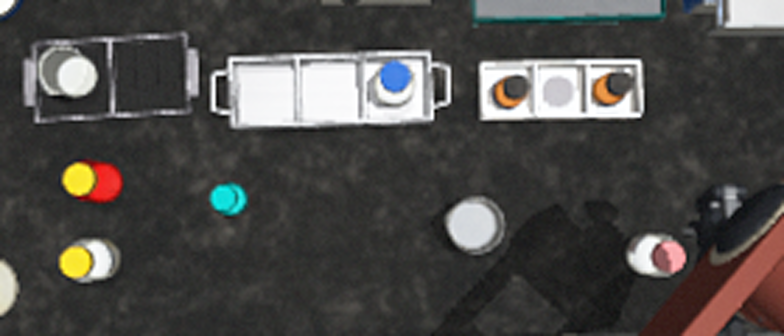

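Both droppers stand in the end bays of the rack, at (512,92) and (610,88) in the crop. Now pink.

Call:
servo_tool(deltas=[[[60, 0.004, 0.002, -0.025, 0], [60, 0, 0, -0.03, 0], [60, 0, 0, -0.03, 0], [60, 0, 0, -0.02, 0], [60, 0, 0, -0.012, 0], [60, 0, 0, -0.005, 0], [60, 0, 0, 0, 0], [20, 0, 0, 0, 0]]])

```text
time: 14.55
tool_pos: [0.3867, -0.2614, 0.0761]
tool_rot: [0.001, 0.707, 0.707, 0.0]
contact_force: [-0.4, 0.0, -0.6]
gripper_width: 0.444
grasp_force: 0.0
```

Call:
servo_tool(deltas=[[[20, 0, 0, 0, 0], [20, 0, 0, 0, 0], [20, 0, 0, 0, 0], [20, 0, 0, 0, 0], [20, 0, 0, 0, 0], [20, 0, 0, 0, 0], [20, 0, 0, 0, 0], [20, 0, 0, 0, 0]]])

```text
time: 15.35
tool_pos: [0.3868, -0.2616, 0.0763]
tool_rot: [0.001, 0.707, 0.707, 0.0]
contact_force: [-0.4, 0.6, 6.2]
gripper_width: 0.321
grasp_force: 59.1
```

Call:
servo_tool(deltas=[[[20, 0, 0, 0.02, 0], [20, 0, 0, 0.035, 0], [20, 0, 0, 0.04, 0], [20, 0, 0, 0.035, 0], [20, 0.01, 0.02, 0.02, 0], [20, 0.015, 0.028, 0, 0], [20, 0.015, 0.028, 0, 0], [20, 0.015, 0.028, 0, 0]]])

```text
time: 16.15
tool_pos: [0.441, -0.1556, 0.2245]
tool_rot: [-0.0, 0.707, 0.707, -0.0]
contact_force: [0.9, -0.3, -1.1]
gripper_width: 0.325
grasp_force: 59.4
```

Call:
servo_tool(deltas=[[[20, 0.015, 0.0275, 0, 0], [20, 0.015, 0.0275, 0, 0], [20, 0.015, 0.0275, 0, 0], [20, 0.015, 0.0275, 0, 0], [20, 0.015, 0.0275, 0, 0], [20, 0.015, 0.0275, 0, 0], [20, 0.015, 0.0275, 0, 0], [20, 0.012, 0.027, 0, 0]]])

```text
time: 16.95
tool_pos: [0.5581, 0.064, 0.2239]
tool_rot: [-0.0, 0.707, 0.707, -0.001]
contact_force: [0.3, -0.3, -2.0]
gripper_width: 0.324
grasp_force: 59.4
```

Call:
servo_tool(deltas=[[[20, 0.001, -0.002, -0.025, 0], [20, 0, 0, -0.03, 0], [20, 0, 0, -0.03, 0], [20, 0, 0, -0.025, 0], [20, 0, 0, -0.015, 0], [20, 0, 0, -0.01, 0], [20, 0, 0, 0, 0], [20, 0, 0, 0, 0]]])

```text
time: 17.75
tool_pos: [0.5598, 0.0607, 0.0909]
tool_rot: [0.001, 0.707, 0.707, 0.001]
contact_force: [0.4, -0.3, -1.6]
gripper_width: 0.321
grasp_force: 59.4
```

Call:
servo_tool(deltas=[[[20, 0, 0, -0.002, 0], [20, 0, 0, -0.002, 0], [20, 0, 0, -0.001, 0], [20, 0, 0, -0.001, 0], [20, 0, 0, 0, 0], [20, 0, 0, 0, 0], [20, 0, 0, 0, 0], [20, 0, 0, 0, 0]]])

```text
time: 18.55
tool_pos: [0.559, 0.0607, 0.084]
tool_rot: [0.0, 0.707, 0.707, 0.0]
contact_force: [0.0, -0.8, -1.2]
gripper_width: 0.323
grasp_force: 59.4
```

Call:
servo_tool(deltas=[[[20, 0, 0, -0.001, 0], [20, 0, 0, -0.001, 0], [20, 0, 0, 0, 0], [60, 0, 0, 0, 0], [60, 0, 0, 0, 0], [60, 0, 0, 0, 0], [60, 0, 0, 0, 0], [60, 0, 0, 0, 0]]])

```text
time: 19.35
tool_pos: [0.559, 0.0607, 0.0819]
tool_rot: [-0.0, 0.707, 0.707, -0.0]
contact_force: [-0.5, 0.3, -0.1]
gripper_width: 0.604
grasp_force: 0.0
```

Call:
servo_tool(deltas=[[[60, 0, 0, 0.02, 0], [60, 0, 0, 0.035, 0], [60, 0, 0, 0.04, 0], [60, 0, 0, 0.035, 0], [60, -0.02, 0.03, 0.01, 0], [60, -0.022, 0.032, 0, 0], [60, -0.022, 0.032, 0, 0], [60, -0.022, 0.032, 0, 0]]])

```text
time: 20.15
tool_pos: [0.4721, 0.1877, 0.2222]
tool_rot: [0.0, 0.707, 0.707, 0.0]
contact_force: [0.1, 0.5, 0.2]
gripper_width: 0.601
grasp_force: 0.0
```

Call:
servo_tool(deltas=[[[60, -0.02, 0.029, 0, 0], [60, -0.02, 0.03, 0, 0], [60, -0.02, 0.03, 0, 0], [60, -0.02, 0.03, 0, 0], [60, -0.003, 0.003, 0, 0], [60, 0, 0, 0, 0], [60, 0, 0, 0, 0], [60, 0, 0, 0, 0]]])

```text
time: 20.95
tool_pos: [0.3907, 0.3079, 0.2219]
tool_rot: [0.0, 0.707, 0.707, -0.0]
contact_force: [-0.1, 0.8, 0.0]
gripper_width: 0.601
grasp_force: 0.0
```

```bash
python3 - <<'E'
from m import *
f=grab('top'); W=cloud(f); save(f,'top2.png',(120,140,400,260),2.8)
for k,b in dict(pink=(335,240,372,268,.085,.115),blue=(375,240,405,268,.085,.11)).items():
    try: print(k,*top(f,W,b[:4],*b[4:]))
    except Exception as e: print(k,e)
print(manip.state()['tool_pos'])
E
```

```text
pink 101 [0.5564 0.0579] [0.5557 0.058  0.102 ] [0.028 0.029 0.023]
blue 105 [ 0.5625 -0.0033] [ 0.562  -0.0033  0.102 ] [0.03  0.027 0.022]
[0.39069312 0.3078756  0.22188557]
```

View pics/top2.png

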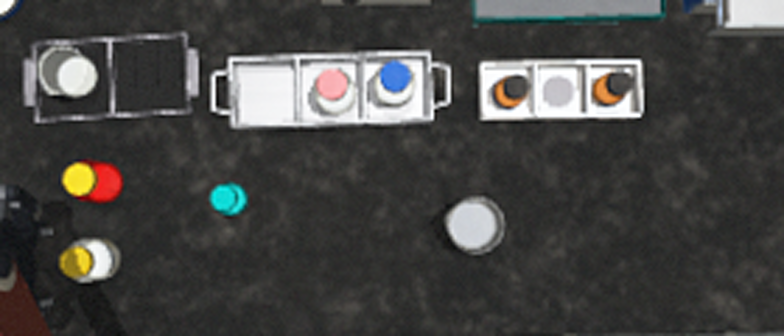

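Pink stands in the middle bay at (332,90) in the crop, with its top at 102 mm. Now yellow.

Call:
servo_tool(deltas=[[[60, 0, 0.001, -0.03, 0], [60, 0, 0, -0.035, 0], [60, 0, 0, -0.035, 0], [60, 0, 0, -0.025, 0], [60, 0, 0, -0.015, 0], [60, 0, 0, -0.006, 0], [60, 0, 0, 0, 0], [20, 0, 0, 0, 0]]])

```text
time: 21.8
tool_pos: [0.3911, 0.3102, 0.0774]
tool_rot: [0.0, 0.707, 0.707, 0.001]
contact_force: [0.0, -0.2, 0.7]
gripper_width: 0.448
grasp_force: 0.0
```

Call:
servo_tool(deltas=[[[20, 0, 0, 0, 0], [20, 0, 0, 0, 0], [20, 0, 0, 0, 0], [20, 0, 0, 0, 0], [20, 0, 0, 0, 0], [20, 0, 0, 0, 0], [20, 0, 0, 0, 0], [20, 0, 0, 0, 0]]])

```text
time: 22.6
tool_pos: [0.3912, 0.3104, 0.0778]
tool_rot: [0.0, 0.707, 0.707, 0.002]
contact_force: [-0.2, -0.6, 6.2]
gripper_width: 0.326
grasp_force: 59.3
```

Call:
servo_tool(deltas=[[[20, 0, 0, 0.02, 0], [20, 0, 0, 0.035, 0], [20, 0, 0, 0.04, 0], [20, 0, 0, 0.035, 0], [20, 0.01, -0.01, 0.02, 0], [20, 0.015, -0.015, 0, 0], [20, 0.015, -0.016, 0, 0], [20, 0.015, -0.016, 0, 0]]])

```text
time: 23.4
tool_pos: [0.4452, 0.2521, 0.2258]
tool_rot: [-0.0, 0.707, 0.707, 0.0]
contact_force: [0.1, 0.2, -1.0]
gripper_width: 0.325
grasp_force: 59.3
```

Call:
servo_tool(deltas=[[[20, 0.0142, -0.015, 0, 0], [20, 0.0142, -0.015, 0, 0], [20, 0.0142, -0.015, 0, 0], [20, 0.0142, -0.015, 0, 0], [20, 0.0142, -0.015, 0, 0], [20, 0.0142, -0.015, 0, 0], [20, 0.0142, -0.015, 0, 0], [20, 0.0142, -0.015, 0, 0]]])

```text
time: 24.2
tool_pos: [0.5589, 0.132, 0.2254]
tool_rot: [-0.0, 0.707, 0.707, -0.0]
contact_force: [0.1, 0.1, -2.1]
gripper_width: 0.324
grasp_force: 59.3
```

Call:
servo_tool(deltas=[[[20, 0, 0, -0.025, 0], [20, 0, 0, -0.03, 0], [20, 0, 0, -0.03, 0], [20, 0, 0, -0.025, 0], [20, 0, 0, -0.015, 0], [20, 0, 0, -0.01, 0], [20, 0, 0, 0, 0], [20, 0, 0, 0, 0]]])

```text
time: 25.0
tool_pos: [0.5595, 0.1328, 0.0921]
tool_rot: [0.001, 0.707, 0.707, 0.001]
contact_force: [0.0, -1.0, -0.7]
gripper_width: 0.324
grasp_force: 59.4
```

Call:
servo_tool(deltas=[[[20, 0, -0.001, -0.002, 0], [20, 0, -0.001, -0.002, 0], [20, 0, 0, -0.002, 0], [20, 0, 0, -0.001, 0], [20, 0, 0, -0.001, 0], [20, 0, 0, 0, 0], [20, 0, 0, 0, 0], [20, 0, 0, 0, 0]]])

```text
time: 25.8
tool_pos: [0.5588, 0.1307, 0.0839]
tool_rot: [0.0, 0.707, 0.707, 0.0]
contact_force: [-3.7, -0.9, 6.0]
gripper_width: 0.324
grasp_force: 60.0
```

Touching the floor. I'm releasing and going to the beaker at (0.417,-0.081).

Call:
servo_tool(deltas=[[[60, 0, 0, 0, 0], [60, 0, 0, 0, 0], [60, 0, 0, 0, 0], [60, 0, 0, 0, 0], [60, 0, 0, 0.02, 0], [60, 0, 0, 0.035, 0], [60, 0, 0, 0.04, 0], [60, 0, 0, 0.04, 0]]])

```text
time: 26.6
tool_pos: [0.5582, 0.1306, 0.2188]
tool_rot: [-0.0, 0.707, 0.707, -0.0]
contact_force: [0.3, -0.2, 0.5]
gripper_width: 0.598
grasp_force: 0.0
```

Call:
servo_tool(deltas=[[[100, -0.0178, -0.0265, 0, 0], [100, -0.0178, -0.0265, 0, 0], [100, -0.0178, -0.0265, 0, 0], [100, -0.0178, -0.0265, 0, 0], [100, -0.0178, -0.0265, 0, 0], [100, -0.0178, -0.0265, 0, 0], [100, -0.0178, -0.0265, 0, 0], [100, -0.0178, -0.0265, 0, 0]]])

```text
time: 27.4
tool_pos: [0.4154, -0.0822, 0.2179]
tool_rot: [0.0, 0.707, 0.707, 0.0]
contact_force: [0.6, -0.6, 0.8]
gripper_width: 1.0
grasp_force: 0.0
```

Call:
servo_tool(deltas=[[[100, 0, 0, -0.02, 0], [100, 0, 0, -0.03, 0], [100, 0, 0, -0.03, 0], [100, 0, 0, -0.02, 0], [100, 0, 0, 0, 0], [100, 0, 0, 0, 0], [100, 0, 0, 0, 0], [100, 0, 0, 0, 0]]])

```text
time: 28.2
tool_pos: [0.4173, -0.0817, 0.1197]
tool_rot: [0.001, 0.707, 0.707, 0.001]
contact_force: [0.1, -0.2, -0.7]
gripper_width: 0.997
grasp_force: 0.0
```

Call:
servo_tool(deltas=[[[100, 0, 0, -0.02, 0], [100, 0, 0, -0.025, 0], [100, 0, 0, -0.02, 0], [100, 0, 0, -0.011, 0], [100, 0, 0, -0.004, 0], [100, 0, 0, 0, 0], [50, 0, 0, 0, 0], [50, 0, 0, 0, 0]]])

```text
time: 29.0
tool_pos: [0.4171, -0.0816, 0.0391]
tool_rot: [0.001, 0.707, 0.707, 0.0]
contact_force: [0.3, 0.3, -0.1]
gripper_width: 0.695
grasp_force: 0.0
```

Call:
servo_tool(deltas=[[[50, 0, 0, 0, 0], [50, 0, 0, 0, 0], [50, 0, 0, 0, 0], [50, 0, 0, 0, 0], [50, 0, 0, 0, 0], [50, 0, 0, 0, 0], [50, 0, 0, 0, 0], [50, 0, 0, 0, 0]]])

```text
time: 29.8
tool_pos: [0.4174, -0.0817, 0.0393]
tool_rot: [0.001, 0.707, 0.707, 0.001]
contact_force: [0.3, 1.1, 5.5]
gripper_width: 0.624
grasp_force: 62.1
```

Call:
servo_tool(deltas=[[[50, 0, 0, 0.02, 0], [50, 0, 0, 0.035, 0], [50, 0, 0, 0.04, 0], [50, 0, 0, 0.04, 0], [50, 0, 0, 0.035, 0], [50, 0.01, 0.02, 0.01, 0], [50, 0.014, 0.028, 0, 0], [50, 0.014, 0.028, 0, 0]]])

```text
time: 30.6
tool_pos: [0.4546, -0.0047, 0.2184]
tool_rot: [0.001, 0.707, 0.707, 0.0]
contact_force: [0.8, 0.6, -1.2]
gripper_width: 0.624
grasp_force: 62.9
```

Call:
servo_tool(deltas=[[[50, 0.0158, 0.0325, 0, 0], [50, 0.0158, 0.0325, 0, 0], [50, 0.0158, 0.0325, 0, 0], [50, 0.0158, 0.0325, 0, 0], [50, 0.0158, 0.0325, 0, 0], [50, 0.0158, 0.0325, 0, 0], [50, 0.0158, 0.0325, 0, 0], [50, 0.0158, 0.0325, 0, 0]]])

```text
time: 31.4
tool_pos: [0.5806, 0.256, 0.2169]
tool_rot: [-0.0, 0.707, 0.707, -0.001]
contact_force: [0.2, -0.5, -0.2]
gripper_width: 0.616
grasp_force: 62.9
```

Call:
servo_tool(deltas=[[[50, 0, 0, -0.02, 0], [50, 0, 0, -0.035, 0], [50, 0, 0, -0.035, 0], [50, 0, 0, -0.03, 0], [50, 0, 0, -0.015, 0], [50, 0, 0, -0.01, 0], [50, 0, 0, 0, 0], [50, 0, 0, 0, 0]]])

```text
time: 32.2
tool_pos: [0.5816, 0.255, 0.0744]
tool_rot: [0.001, 0.707, 0.707, 0.001]
contact_force: [0.4, -0.5, 0.3]
gripper_width: 0.623
grasp_force: 62.9
```

Remaining drop: 0.0744 → 0.0443.

Call:
servo_tool(deltas=[[[50, 0, 0, -0.012, 0], [50, 0, 0, -0.008, 0], [50, 0, 0, -0.004, 0], [50, 0, 0, -0.002, 0], [50, 0, 0, -0.001, 0], [50, 0, 0, 0, 0], [50, 0, 0, 0, 0], [50, 0, 0, 0, 0]]])

```text
time: 33.0
tool_pos: [0.5808, 0.2548, 0.0463]
tool_rot: [0.0, 0.707, 0.707, 0.0]
contact_force: [0.2, -0.2, -1.6]
gripper_width: 0.62
grasp_force: 62.9
```

Call:
servo_tool(deltas=[[[50, 0, 0, -0.001, 0], [50, 0, 0, -0.001, 0], [50, 0, 0, 0, 0], [50, 0, 0, 0, 0], [50, 0, 0, 0, 0], [50, 0, 0, 0, 0], [50, 0, 0, 0, 0], [50, 0, 0, 0, 0]]])

```text
time: 33.8
tool_pos: [0.5808, 0.2548, 0.0443]
tool_rot: [0.0, 0.707, 0.707, 0.0]
contact_force: [-1.1, -0.6, 4.1]
gripper_width: 0.622
grasp_force: 62.9
```

Contact with the mat. I'm releasing and withdrawing to a clear spot.

Call:
servo_tool(deltas=[[[95, 0, 0, 0, 0], [95, 0, 0, 0, 0], [95, 0, 0, 0, 0], [95, 0, 0, 0, 0], [95, 0, 0, 0, 0], [95, 0, 0, 0.015, 0], [95, 0, 0, 0.03, 0], [95, 0, 0, 0.035, 0]]])

```text
time: 34.6
tool_pos: [0.5797, 0.2544, 0.1244]
tool_rot: [-0.001, 0.707, 0.707, -0.001]
contact_force: [-0.3, -0.2, 0.6]
gripper_width: 0.952
grasp_force: 0.0
```

Call:
servo_tool(deltas=[[[95, 0, 0, 0.04, 0], [95, 0, 0, 0.04, 0], [95, 0, 0, 0.03, 0], [95, -0.03, -0.03, 0, 0], [95, -0.03, -0.035, 0, 0], [95, -0.03, -0.035, 0, 0], [95, -0.03, -0.035, 0, 0], [95, 0, 0, 0, 0]]])

```text
time: 35.4
tool_pos: [0.4577, 0.1172, 0.2341]
tool_rot: [0.0, 0.708, 0.706, -0.0]
contact_force: [0.2, -0.7, 0.7]
gripper_width: 0.948
grasp_force: 0.0
```

```bash
python3 - <<'E'
from m import *
f=grab('top'); W=cloud(f); save(f,'top3.png',(120,140,400,260),2.8)
for k,b in dict(yellow=(305,235,335,275,.085,.115),pink=(335,240,372,268,.085,.115),blue=(375,240,405,268,.085,.11),d1=(430,235,470,270,.06,.085),d2=(490,235,530,270,.06,.085),glass=(235,225,285,275,.055,.085),plast=(198,232,235,268,.045,.075)).items():
    try: print(k,*top(f,W,b[:4],*b[4:]))
    except Exception as e: print(k,e)
print(manip.state()['tool_pos'])
g=grab('scene'); save(g,'sc3.png',(110,150,320,270),3.6)
E
```

```text
yellow 68 [0.5572 0.1292] [0.5604 0.1286 0.1021] [0.019 0.029 0.019]
pink 102 [0.5558 0.0578] [0.5557 0.0578 0.102 ] [0.029 0.03  0.022]
blue 105 [ 0.5624 -0.003 ] [ 0.562  -0.0032  0.102 ] [0.029 0.027 0.022]
d1 69 [ 0.5533 -0.1229] [ 0.5529 -0.1227  0.0771] [0.023 0.023 0.023]
d2 76 [ 0.555  -0.2258] [ 0.5545 -0.2247  0.0762] [0.024 0.023 0.02 ]
glass 106 [0.582  0.2562] [0.5841 0.2597 0.0675] [0.051 0.057 0.021]
plast 98 [0.5812 0.3325] [0.5832 0.3355 0.0571] [0.046 0.047 0.022]
[0.45937767 0.11845673 0.23483386]
```

View pics/top3.png

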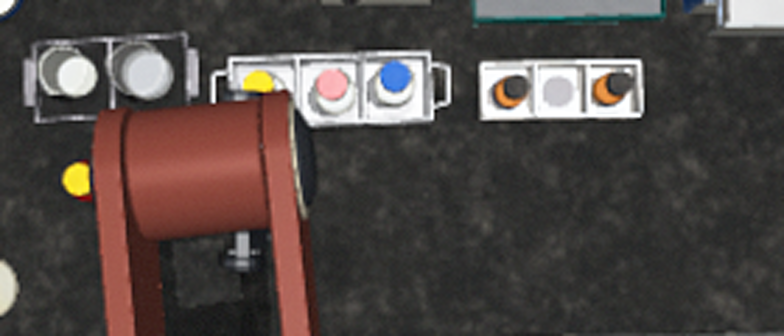

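View pics/sc3.png

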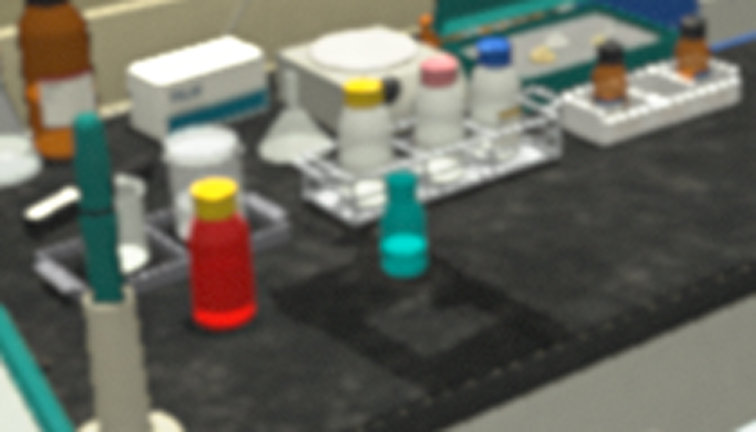

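Everything stands in its bay: yellow, pink and blue in the carrier, the beakers at (70,72) and (142,70), and the droppers in the end bays. I'm zooming in on the right dropper to check for tilt.

```bash
python3 - <<'E'
from m import *
f=grab('top'); g=grab('scene')
a=cv2.resize(f['pixels'][155:187,285:355],(700,320),interpolation=cv2.INTER_CUBIC)
b=cv2.resize(g['pixels'][150:190,262:320],(406,280),interpolation=cv2.INTER_CUBIC)
o=np.zeros((600,700,3),np.uint8); o[:320]=a; o[320:,:406]=b; cv2.imwrite('pics/z.png',o[...,::-1])
E
```

View pics/z.png

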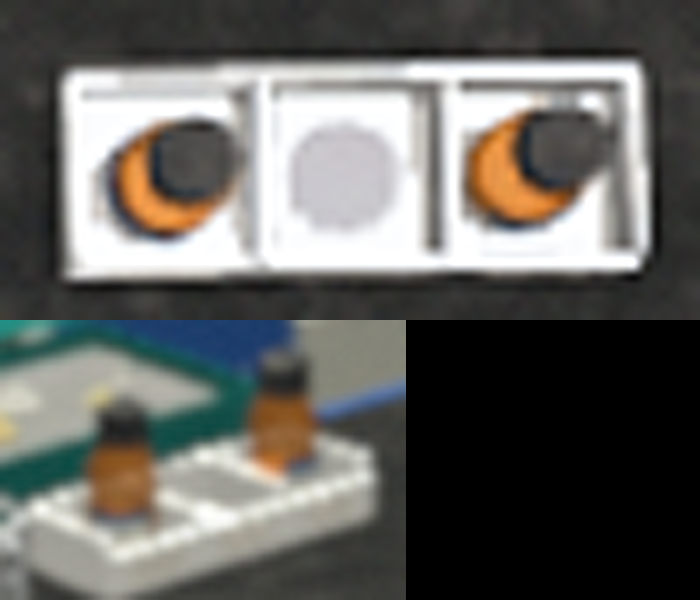

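Both droppers show the same cap-to-body offset once perspective is allowed for ((195,160) over (162,180), and (567,145) over (522,165)), and they look upright in the scene view. Handing in.

```bash
python3 -c "
from plant import manip
print(manip.job_done())"
```

```text
the job is handed in; nothing more can be done
None
```

I handed the job in at about 35 s with pink and yellow in the carrier beside blue, both droppers in the rack's end bays and the glass beaker in the tray's free bay; all looked upright in the last pictures, but no verdict was returned.

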